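# Reset the travel stop of a syringe pump

## Robot

A 6-joint arm with a two-finger parallel gripper is mounted at the origin on a cart in front of the work surface, level with it; the furniture and walls round the work are solid. World frame = base frame: x ahead of the robot, y to its left, z up, the work surface at z = 0. Lengths are in m, angles in rad, forces in N, time in s.
With the tool pointing down it reaches from about 0.375 to 0.975 m from the base axis. Payload 3.8 kg.
Tool frame: the origin (TCP) lies midway between the tips of the shut fingers; the grasp point (between the pads) lies 19 mm behind it (robot.grip_point_offset is the distance from the TCP to the grasp point, in m); z points along the fingers, y is the direction in which the jaws open and shut (so a half turn about z gives the same grasp; the last joint's range is limited). The gripper opens to 88 mm and grips with 3 to 60 N. Pads are 18 mm wide; open, the fingers measure 123 mm over their backs; the gripper's body (75 mm by 187 mm) begins 45 mm behind the grasp point.
Start: joints at [-1.246, 0.264, 1.604, -0, 1.274, -0.037], TCP at [0.239, -0.631, 0.239] pointing down, gripper open.
Joint ranges: [-2.63, 2.63], [-0.94, 2.18], [0.31, 2.57], [-1.31, 4.45], [0, 2.66], [-2.55, 2.55]. Speed limits (rad/s): [2.57, 2.57, 3.14, 3.14, 3.14, 3.14].

## Interface

Orientations are given as [roll, pitch, yaw] about the fixed x, y, z axes, in that order (R = Rz(yaw) Ry(pitch) Rx(roll)).
In Python, from rig import monitor, vision, workorder, nets, robot gives the robot as it stands.
- The arm moves only by the tool move_arm, never from a script. Its argument "motion" is a list of rows, each an object with "travel": the shift along the tool's x, y, z in mm, a list of three; "delta_rot": the turn, a rotation vector about the tool's x, y, z in degrees, a list of three; "gripper": the closure, from 0 (fully open) to 1 (shut). A call has 1 to 8 rows; each row is the pose to reach, as a shift and turn from the pose commanded when the call began, along the tool's axes at that moment; what a row does not reach only later rows make up. A row lasts 1/8 s, in which the tool goes at most 62.5 mm and 10.7 degrees, less where a joint would pass 70% of its speed; a pose out of reach is approached as far as the arm can. A call with a gripper value outside its range is refused whole. The fingers move at their own pace and stop on an object; the grip force is fixed at half the most. Time passes only in rows, so rows that repeat a pose let the fingers close. It gives the time, the measured TCP pose, the force and the opening at its end, in the units of the state.
- monitor.sense(): the state, without advancing time (a new reading comes with each control period).
- vision.read_camera(name): name is "side" or "top" or "wrist"; returns (picture, depth): 420x560x3 uint8, red, green, blue; 420x560 float32, m along the optical axis (not along the pixel's ray), 0 where there is no reading.
- vision.calibration(name): a dict with "mtx" (3x3 intrinsics, pixels), "dist" ([k1, k2, p1, p2, k3] as OpenCV has them; the pictures are not rectified), "world_from_camera" (4x4, takes a point from camera to world coordinates); the wrist camera has in their place "tool_from_camera" (4x4, takes a point from camera to tool coordinates, whose origin is the TCP and whose axes are the flange's). Camera axes: x right, y down, z forward; pixel columns grow to the right and rows downward; lengths in m; the calibration is good to about 2 mm. A picture is of the moment at which its call begins: read the wrist's pose just before it. calibration takes no time and is no camera call.
- workorder.job_done(): hands the job in, once; it reports no verdict.
Trained networks look in the newest picture that a camera, given by its name, has taken for a name from the list of things; names that differ only in an ending like _2 or _b are one class to them, and where a whole thing is asked for, a point or a joint stands for the part that bears it (a point fixed in the world has none). Each returns a list of dicts, best first, with "p" (0 to 1); they miss things now and then, are a little off and sometimes report something else, mostly with a low value. They report only what shows in the picture. A call takes as long as a camera call.
- nets.spot_in(name, camera): "centre" ([column, row] as shares, 0 to 1, of the picture: columns of its width, rows of its height, amid what is visible of it).
The state is a dict: "time_s": time; "qpos": joint angles; "joint_vel": joint speeds; "joint_torque": joint torques, N m; "eef_pos": TCP position; "ee_rot": TCP orientation; "force": force on the tool from outside, world axes, zero at the start; "ft_torque": the same for the moment, N m; "opening": opening from 0.0 (shut) to 1.0 (fully open).
Only numpy, scipy, OpenCV 4.12 (cv2) and the standard library are available. Lean on these libraries where they do the work, as an engineer would, in place of code of your own. Each camera call takes 0.05 s, during which the arm holds its last target. There are 200 camera calls.

## Task

On the syringe pump, loosen the wing screw of the travel-stop collar, then slide the collar along its guide rod until it presses lightly on the spring tip of the brass striker stud of the pusher block, gently enough that the block itself does not shift, and tighten the wing screw again while the collar rests against that tip, so that it is clamped there. Let go of it, and leave the small things standing round the pump where they are.

Things in the scene. Friction and masses are not known exactly. Their poses are not given: they have to be found in the camera images.
- syringe_pump: White syringe pump, fixed. Bed 120 mm (own x) by 360 mm (own y). Origin: centre of its underside. Own +y runs along the guide rod to the drive housing (83 mm high; at the robot's left at zero yaw); the aluminium end block (77 mm high) and the clear syringe are at the -y end. No part but the wing screw is higher than 83 mm.
- guide_rod: Steel guide rod of the pump, 12 mm thick, 260 mm long, fixed, along the pump's y at pump x = -30 mm (the side near the robot), its axis 55 mm above the worktop. The collar slides on it. Pose as the pump's own. A lead screw runs beside it at pump x = +4 mm and the syringe at x = +36 mm.
- stop_collar: Travel-stop collar: plain steel block on the rod, 34 (x) by 30 (y, along the rod) by 34 mm high, the wing screw in its top. Origin: its centre, on the rod's axis; axes as the pump's. It cannot turn. It stands on the -y (syringe) side of the pusher block. Screw tight: some 15 N do not move it; screw loose: it slides against about 2 N, pushed by its sides or by the wing screw.
- collar_face (a point): Centre of the collar's +y face, which is to meet the tip of the striker stud; axes as the pump's.
- pusher_block: Pusher block: aluminium cross bar, 108 (x) by 30 (y) by 40 mm high. Origin: its centre; axes as the pump's. A brass striker stud (10 mm thick) beside the rod, robot side, ends in a thin spring plunger (2 N/mm, 4 mm stroke) that meets the collar first; the plunger's end stands an unmeasured 8 to 44 mm out of the -y face. Over about 13 N shifts the block, spoiling the dose (1.5 mm is too much).
- pusher_face (a point): Point on the -y face of the pusher block, on the guide rod's axis; axes as the pump's. When the collar touches the plunger of the stud, collar_face is 8 to 44 mm short of it (in -y).
- wing_grip (a point): Grip point of the wing screw, on its vertical axis, about 100 mm above the worktop. The wing is an upright steel bar 10 mm thick (the point's x), 40 mm long (the point's y) and 26 mm high (from 14 mm below this point to 12 mm above it), to be pinched from above across its x. The point turns and rises with the screw.
- wing_screw (a joint): Wing screw angle (rad), grows as it is loosened (anticlockwise from above); range -0.25 to 1.9. Near 0 (start, -0.06 to 0.08) the wing lies along the rod and the screw is tight, pressing on the rod with about 30 N; the press fades as it is loosened and is gone from 0.6 on. 0.1 or less is tight again. Rises 1.5 mm per rad. Takes up to 0.09 N m to loosen, 0.15 N m to tighten; stays where left.
- vial_1: Small amber glass vial, 23 mm wide, 46 mm high, loose, left of centre on the robot's side of the pump. Bystander: leave it alone. Origin: centre of its underside.
- petri_1: Petri dish, 61 mm wide, 15 mm high, loose, on the robot's side of the pump. Bystander: leave it alone. Origin: centre of its underside.
- diluent_bottle: Small white bottle, 35 mm wide, 66 mm high, loose, behind the pump. Bystander: leave it alone. Origin: centre of its underside.
- beaker_100: Clear beaker, 51 mm wide, 69 mm high, loose, behind the pump. Bystander: leave it alone. Origin: centre of its underside.

How it is judged:
On the way, in this order (a step that is already met when the one before it is completed fails the run):
1. the wing screw is loosened (past 0.5 rad) with the collar still where it was (within 4 mm) (value of joint wing_screw above 0.5 rad and distance of stop_collar from where it was at the start of the episode below 0.004 m), for 0.2 s.
2. the collar, slid along the rod with the screw loose, presses on the tip of the pusher block's stud (over 1 N) (contact force between stop_collar and pusher_block above 1 N and value of joint wing_screw above 0.4 rad), for 0.1 s.
3. the screw is tightened (below 0.15 rad) with the collar still against the tip of the stud (over 0.5 N) (contact force between stop_collar and pusher_block above 0.5 N and value of joint wing_screw below 0.15 rad), for 0.2 s.
At the end, for the whole second after the job is handed in: The wing screw is tight (below 0.15 rad) and the collar still rests against the spring tip of the pusher block's stud (over 0.5 N); the block is within 1.5 mm of where it stood; the collar is at rest and released (all of step 3 and distance of pusher_block from where it was at the start of the episode below 0.0015 m and linear speed of stop_collar below 0.005 m/s); the robot touches nothing.
It fails at once if the pusher block is shifted more than 1.5 mm (distance of pusher_block from where it was at the start of the episode above 0.0015 m).
It fails at once if a bystander (vial, dish, bottle or beaker) is moved more than 15 mm (distance of any of vial_1, petri_1, diluent_bottle, beaker_100 from where it was at the start of the episode above 0.015 m).
It also fails if it takes over 46 s, if anything falls off the work surface, if the arm or the gripper's body presses on something with over 40 N, if the wrist force passes 120 N, or if a joint passes its speed limit or range.

## Working session

There is one attempt and no reset: what is moved stays moved. The work goes in short steps, Python scripts to look and compute and a tool call to move; the robot and the scene stay as the last step left them, time stands still between calls to the robot, and variables do not carry over. Pictures are saved under pics/ and viewed, about 8 in all and at most 12, crops included, and the job is handed in when it is done.

Besides the shell and the picture viewer there is one more tool, called after ">>>" in YAML: its name, and indented under it one key for each argument. move_arm: Moves the arm, as the interface text tells. Its arguments: {"type":"object","properties":{"motion":{"type":"array"}},"required":["motion"]}

```bash
mkdir -p pics; ls
cat > h.py <<'E'
import numpy as np, cv2
from rig import monitor, vision, workorder, nets, robot
from scipy.spatial.transform import Rotation as R
def Twc(cam):
    c=vision.calibration(cam)
    if cam!='wrist': return np.array(c['world_from_camera'])
    s=monitor.sense(); T=np.eye(4); T[:3,:3]=R.from_euler('xyz',s['ee_rot']).as_matrix(); T[:3,3]=s['eef_pos']
    return T@np.array(c['tool_from_camera'])
def world(cam,T,u,v,d=None,z=None):
    c=vision.calibration(cam)
    x,y=cv2.undistortPoints(np.array([[[u,v]]],float),np.array(c['mtx'],float),np.array(c['dist'],float))[0,0]
    r=T[:3,:3]@np.array([x,y,1.]); o=T[:3,3]
    k=d if z is None else (z-o[2])/r[2]
    return o+k*r
def save(n,im): cv2.imwrite('pics/'+n,im[:,:,::-1])
E
python3 - <<'E'
from h import *
for cam in('top','side'):
    p,d=vision.read_camera(cam); save(cam+'1.png',p); T=Twc(cam); print(cam,T.round(3).tolist())
    np.savez(cam+'1.npz',p=p,d=d)
    for n in('syringe_pump','stop_collar','wing_grip','pusher_block','vial_1','petri_1','diluent_bottle','beaker_100'):
        for r in nets.spot_in(n,cam)[:2]:
            u,v=r['centre'][0]*560,r['centre'][1]*420
            dd=d[min(int(v),419),min(int(u),559)]
            print(n,round(r['p'],2),round(u),round(v),world(cam,T,u,v,dd).round(3))
print(monitor.sense())
E
```

```text
pics
top [[-0.024, -0.987, 0.161, 0.41], [-1.0, 0.023, -0.01, -0.007], [0.006, -0.161, -0.987, 0.944], [0.0, 0.0, 0.0, 1.0]]
syringe_pump 0.96 315 217 [ 0.551 -0.093  0.03 ]
syringe_pump 0.46 334 301 [ 0.393 -0.125  0.014]
stop_collar 0.65 358 238 [ 0.502 -0.162  0.088]
wing_grip 0.69 361 232 [ 0.511 -0.165  0.106]
pusher_block 0.56 290 201 [ 0.574 -0.046  0.074]
vial_1 0.67 252 264 [0.464 0.026 0.044]
diluent_bottle 0.69 290 158 [ 0.656 -0.047  0.063]
diluent_bottle 0.59 321 234 [ 0.515 -0.101  0.057]
beaker_100 0.75 355 158 [ 0.672 -0.18  -0.001]
beaker_100 0.21 361 231 [ 0.517 -0.171  0.069]
side [[-0.816, -0.345, 0.463, 0.179], [-0.577, 0.494, -0.65, 0.563], [-0.004, -0.798, -0.602, 0.602], [0.0, 0.0, 0.0, 1.0]]
syringe_pump 0.74 306 222 [ 0.531 -0.021  0.073]
syringe_pump 0.54 321 279 [0.459 0.042 0.025]
stop_collar 0.7 358 192 [ 0.502 -0.161  0.072]
wing_grip 0.75 361 181 [ 0.501 -0.17   0.094]
pusher_block 0.59 299 213 [ 0.557 -0.037  0.072]
vial_1 0.56 322 278 [0.457 0.043 0.028]
petri_1 0.77 397 249 [ 0.389 -0.116  0.012]
petri_1 0.54 297 178 [ 0.641 -0.158  0.054]
diluent_bottle 0.79 257 200 [ 0.659 -0.042  0.059]
diluent_bottle 0.16 358 178 [ 0.503 -0.16   0.104]
beaker_100 0.74 294 182 [ 0.647 -0.154  0.046]
{'time_s': 0.9, 'qpos': array([-1.24588394e+00,  2.63839439e-01,  1.60395674e+00,  1.49383500e-05,
        1.27370205e+00, -3.68724765e-02]), 'joint_vel': array([ 0.0016038 , -0.00104817,  0.00131871, -0.00029467, -0.00157908,
        0.00025641]), 'joint_torque': array([-2.12116480e-03, -5.02044618e+01, -3.57266414e+01,  7.27041601e-02,
        1.82200520e-02,  7.96119565e-06]), 'eef_pos': array([ 0.23893793, -0.63131349,  0.23876998]), 'ee_rot': array([ 3.14149776e+00, -1.07936217e-05,  3.61780494e-01]), 'force': array([-0.2695728 , -0.23033974,  0.40834108]), 'ft_torque': array([ 0.03631849, -0.00021259, -0.00260827]), 'opening': 0.9945185863274911}
```

Run:
```python
from h import *
a=cv2.imread('pics/top1.png')[120:300,190:460]; b=cv2.imread('pics/side1.png')[140:300,200:440]
a=cv2.resize(a,(800,533)); b=cv2.resize(b,(800,533))
cv2.imwrite('pics/a.png',a); cv2.imwrite('pics/b.png',b)
# point cloud: pump yaw from guide rod etc
f=np.load('top1.npz'); d=f['d']; T=Twc('top'); c=vision.calibration('top')
v,u=np.mgrid[120:300,190:460]; m=cv2.undistortPoints(np.stack([u.ravel(),v.ravel()],1).astype(float)[:,None],np.array(c['mtx'],float),np.array(c['dist'],float))[:,0]
P=(np.c_[m,np.ones(len(m))]*d[120:300,190:460].reshape(-1,1))@T[:3,:3].T+T[:3,3]
P=P.reshape(180,270,3); np.save('P.npy',P)
z=P[...,2]
q=P[(z>.092)&(z<.13)&(P[...,0]>.45)]; print('wing pts',len(q),q.mean(0),np.ptp(q,0))
q=P[(z>.012)&(z<.1)]; print(cv2.minAreaRect(q[:,:2].astype(np.float32)))
print(len(q), np.median(np.linalg.norm(np.diff(P,axis=1),axis=2)))
```

```text
wing pts 159 [ 0.50591727 -0.16402539  0.10842576] [0.01483548 0.03929102 0.02258347]
((0.5414605736732483, -0.13343504071235657), (0.44329652190208435, 0.30027782917022705), 74.1488037109375)
14092 0.0025903443592946436
```

View pics/a.png

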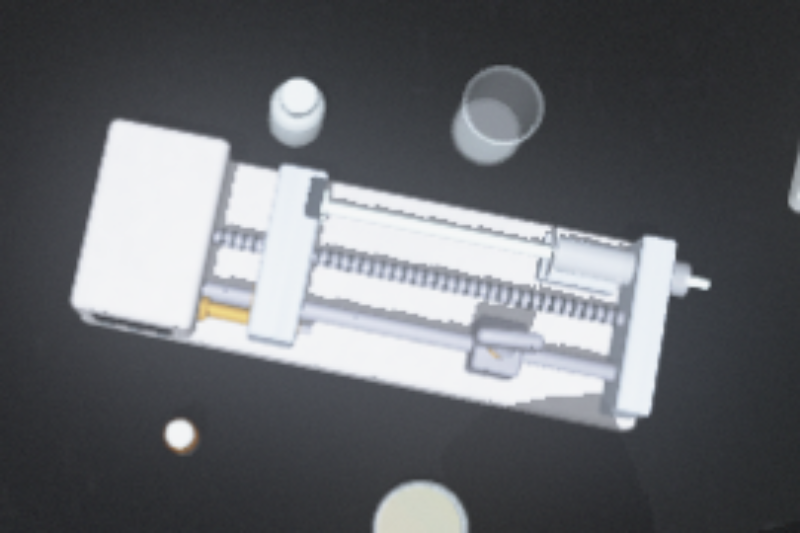

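View pics/b.png

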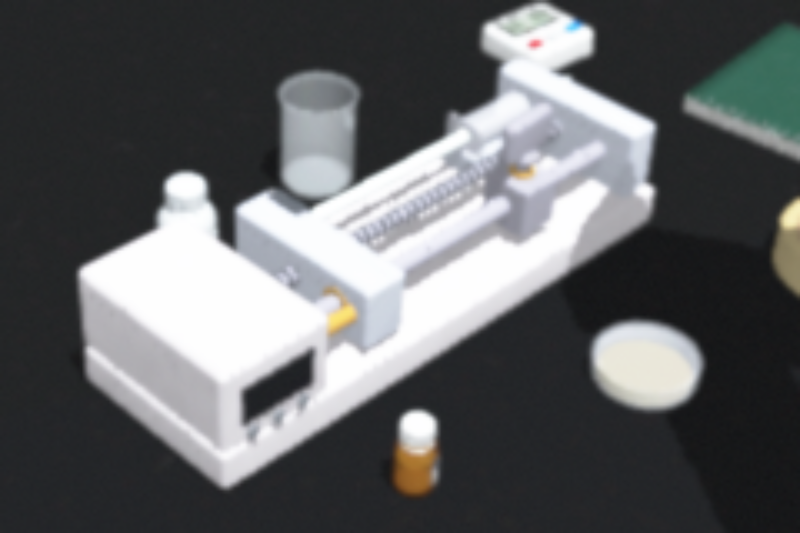

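Run:
```python
from h import *
P=np.load('P.npy'); z=P[...,2]
def fit(q):
    c=q[:,:2].mean(0); w,V=np.linalg.eigh(np.cov((q[:,:2]-c).T)); d=V[:,1]*np.sign(V[1,1]); return c.round(4),round(float(np.arctan2(-d[0],d[1])),3),np.sqrt(w).round(4)
wing=P[(z>.100)&(z<.125)&(P[...,0]>.45)]; print('wing',len(wing),fit(wing),np.median(wing[:,2]),cv2.minAreaRect(wing[:,:2].astype(np.float32)))
# rod from image region between pusher block and collar
q=P[105:118,300-190-0:345-190].reshape(-1,3); q=q[(q[:,2]>.05)&(q[:,2]<.068)]; print('rod',len(q),fit(q),np.median(q[:,2]))
q=P[(z>.078)&(z<.095)&(P[...,1]>-.03)&(P[...,0]<.66)]; q=q[q[:,0]>.48]; print('housing',len(q),np.median(q[:,2]),cv2.minAreaRect(q[:,:2].astype(np.float32)))
import sys
yaw=-0.19
for it in range(1):
    c,s=np.cos(yaw),np.sin(yaw)
    L=(P.reshape(-1,3)[:,:2]-[0.503,-0.163])@np.array([[c,-s],[s,c]])
    zz=z.ravel()
    for n,lo,hi,ya,yb in(('block',.068,.082,.06,.17),('collar',.066,.08,-.03,.03),('end',.07,.084,-.15,-.05)):
        m=(zz>lo)&(zz<hi)&(L[:,1]>ya)&(L[:,1]<yb)&(abs(L[:,0])<.12)
        q=P.reshape(-1,3)[m]; print(n,m.sum(),np.median(q[:,2]),cv2.minAreaRect(q[:,:2].astype(np.float32)),np.percentile(L[m],[3,97],axis=0).round(4).tolist())
```

```text
wing 144 (array([ 0.5062, -0.1646]), -0.155, array([0.003 , 0.0113])) 0.11029421028297526 ((0.5067968964576721, -0.16516876220703125), (0.03925837203860283, 0.01036073174327612), 80.78687286376953)
rod 288 (array([ 0.5204, -0.1034]), -0.219, array([0.0033, 0.0234])) 0.059225369898004754
housing 2691 0.08237889687298938 ((0.5853825211524963, 0.04276098310947418), (0.07504786550998688, 0.11971759051084518), 76.9653091430664)
block 971 0.07440285279938708 ((0.5664771795272827, -0.03949818015098572), (0.029769156128168106, 0.10758817940950394), 77.06400299072266) [[-0.0119, 0.1192], [0.089, 0.1473]]
collar 193 0.07088166774669746 ((0.535565197467804, -0.17684970796108246), (0.03362078219652176, 0.09908505529165268), 67.62181854248047) [[-0.0126, -0.0284], [0.0624, 0.0135]]
end 764 0.07617588709134138 ((0.5178698301315308, -0.25563162565231323), (0.023134347051382065, 0.10979389399290085), 76.89595794677734) [[-0.02, -0.0988], [0.0821, -0.0765]]
```

>>> move_arm:
  motion:
    - {"travel":[52,-43,0],"delta_rot":[0,0,-8],"gripper":0}
    - {"travel":[104,-85,0],"delta_rot":[0,0,-16],"gripper":0}
    - {"travel":[156,-128,0],"delta_rot":[0,0,-24],"gripper":0}
    - {"travel":[208,-171,0],"delta_rot":[0,0,-32],"gripper":0}
    - {"travel":[260,-213,0],"delta_rot":[0,0,-40],"gripper":0}
    - {"travel":[311,-256,0],"delta_rot":[0,0,-48],"gripper":0}
    - {"travel":[363,-299,0],"delta_rot":[0,0,-56],"gripper":0}
    - {"travel":[415,-341,0],"delta_rot":[0,0,-60],"gripper":0}

```text
time_s: 1.9
eef_pos: [0.4885, -0.1958, 0.2392]
ee_rot: [3.14, 0.0, 1.412]
force: [0.1, -0.2, 0.2]
opening: 0.999
```

>>> move_arm:
  motion:
    - {"travel":[0,0,0],"delta_rot":[0,0,0],"gripper":0}
    - {"travel":[0,0,0],"delta_rot":[0,0,0],"gripper":0}
    - {"travel":[0,0,0],"delta_rot":[0,0,0],"gripper":0}

```text
time_s: 2.28
eef_pos: [0.4872, -0.1988, 0.2387]
ee_rot: [-3.141, 0.0, 1.407]
force: [-0.4, -0.1, 0.1]
opening: 1.0
```

Run:
```python
from h import *
T=Twc('wrist'); s=monitor.sense(); print(s['time_s'],s['eef_pos'],s['ee_rot'],s['force'],s['qpos'])
p,d=vision.read_camera('wrist'); np.savez('w1.npz',p=p,d=d,T=T); save('w1.png',p); print(T.round(3).tolist())
for n in('stop_collar','wing_grip','pusher_block'):
    for r in nets.spot_in(n,'wrist')[:2]:
        u,v=r['centre'][0]*560,r['centre'][1]*420; print(n,round(r['p'],2),round(u),round(v),world('wrist',T,u,v,d[int(v),int(u)]).round(4))
```

```text
2.275 [ 0.48715204 -0.19884446  0.2387251 ] [-3.14147562e+00  3.94052981e-04  1.40697958e+00] [-0.40369946 -0.09614466  0.0811147 ] [-4.34610514e-01 -1.88190223e-02  1.91945213e+00 -4.34414640e-04
  1.24096693e+00 -2.70653043e-01]
[[0.987, -0.155, -0.047, 0.5], [-0.162, -0.941, -0.298, -0.122], [0.001, 0.301, -0.953, 0.384], [0.0, 0.0, 0.0, 1.0]]
wing_grip 0.92 293 162 [ 0.505  -0.1653  0.1113]
wing_grip 0.21 297 159 [ 0.5086 -0.1623  0.1127]
pusher_block 0.95 351 19 [ 0.5779 -0.0494  0.0751]
```

View pics/w1.png

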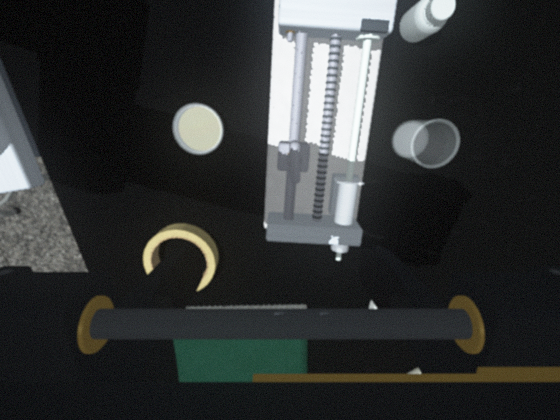

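Run:
```python
from h import *
f=np.load('w1.npz'); d=f['d'];T=f['T']; c=vision.calibration('wrist')
v,u=np.mgrid[0:270,230:420]; m=cv2.undistortPoints(np.stack([u.ravel(),v.ravel()],1).astype(float)[:,None],np.array(c['mtx'],float),np.array(c['dist'],float))[:,0]
P=(np.c_[m,np.ones(len(m))]*d[0:270,230:420].reshape(-1,1))@T[:3,:3].T+T[:3,3]
z=P[:,2]; w=P[(z>.103)&(z<.125)&(P[:,0]<.54)&(P[:,0]>.47)&(abs(P[:,1]+.165)<.04)]
print(len(w),w.mean(0),np.median(w[:,2]),cv2.minAreaRect(w[:,:2].astype(np.float32)))
a=-.226; L=P[:,:2]@np.array([[np.cos(a),-np.sin(a)],[np.sin(a),np.cos(a)]])
for n,lo,hi,xa,xb,ya,yb in(('collar',.066,.08,.50,.56,-.08,-.01),('block',.068,.082,.5,.65,.03,.13),('end',.07,.084,.49,.65,-.16,-.08),('rod',.055,.066,.51,.55,-.02,.06)):
    k=(z>lo)&(z<hi)&(L[:,0]>xa)&(L[:,0]<xb)&(L[:,1]>ya)&(L[:,1]<yb)
    print(n,k.sum(),np.median(z[k]),np.percentile(L[k],[2,98],axis=0).round(4).tolist(),cv2.minAreaRect(P[k][:,:2].astype(np.float32))[2])
k=(z>.04)&(z<.066)&(L[:,0]>.49)&(L[:,0]<.522)&(L[:,1]>.02)&(L[:,1]<.08); print(np.c_[L[k],z[k]].round(4).tolist()[:40])
im=cv2.resize(f['p'][0:200,240:400],None,fx=4,fy=3.0,interpolation=cv2.INTER_CUBIC); save('w1z.png',im[:,:,:])
```

```text
411 [ 0.50624194 -0.16544954  0.11043631] 0.1106190453148298 ((0.5061889886856079, -0.1659940630197525), (0.038903359323740005, 0.008642380125820637), 81.63632202148438)
collar 522 0.07099825107394594 [[0.5143, -0.0627], [0.5472, -0.0343]] 76.84479522705078
block 3587 0.07427477996599019 [[0.5092, 0.0732], [0.6116, 0.0974]] 79.28655242919922
end 1788 0.07612666708099552 [[0.5083, -0.1442], [0.6124, -0.1235]] 77.275634765625
rod 927 0.059207807883773944 [[0.5251, -0.0181], [0.5362, 0.0586]] 77.11175537109375
[[0.5072, 0.075, 0.062], [0.5072, 0.0748, 0.0595], [0.5082, 0.0739, 0.0633], [0.5092, 0.0734, 0.0657], [0.5102, 0.0735, 0.0656], [0.5071, 0.0748, 0.056], [0.5082, 0.0739, 0.0599], [0.5092, 0.0733, 0.0625], [0.5102, 0.0733, 0.0629], [0.5111, 0.0736, 0.062], [0.5121, 0.0731, 0.0643], [0.5131, 0.0733, 0.0637], [0.514, 0.0732, 0.0642], [0.515, 0.0728, 0.0659], [0.5159, 0.0732, 0.0649], [0.5169, 0.0734, 0.0642], [0.5178, 0.073, 0.0658], [0.5188, 0.0731, 0.0657], [0.5198, 0.0733, 0.0654], [0.5207, 0.0733, 0.0657], [0.5217, 0.0733, 0.0658], [0.5071, 0.075, 0.0516], [0.5082, 0.0739, 0.0567], [0.5092, 0.0736, 0.0579], [0.5102, 0.0733, 0.0594], [0.5112, 0.0732, 0.0602], [0.5121, 0.0728, 0.0618], [0.5131, 0.073, 0.0616], [0.5141, 0.0738, 0.0585], [0.515, 0.073, 0.0621], [0.516, 0.0729, 0.0624], [0.517, 0.0731, 0.0621], [0.5179, 0.0732, 0.062], [0.5189, 0.0733, 0.0618], [0.5199, 0.0735, 0.0613], [0.5208, 0.0732, 0.0625], [0.5218, 0.0731, 0.0634], [0.507, 0.0756, 0.0458], [0.5082, 0.0738, 0.0532], [0.5092, 0.0736, 0.0543]]
```

View pics/w1z.png

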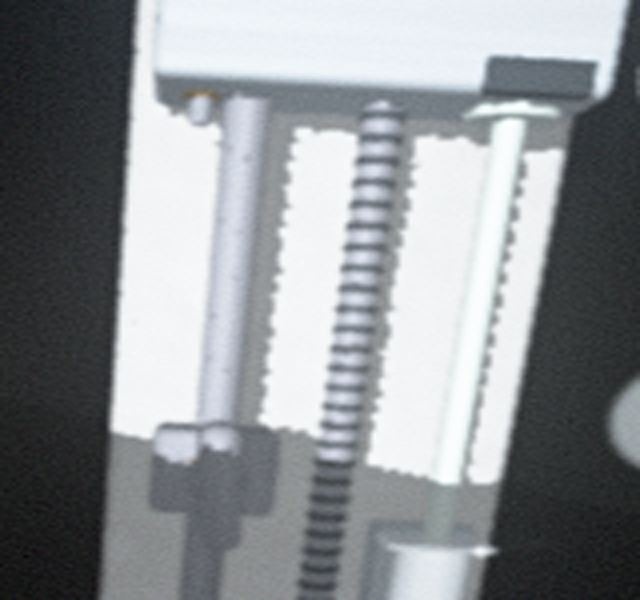

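>>> move_arm:
  motion:
    - {"travel":[18,7,30],"delta_rot":[0,0,-1],"gripper":0}
    - {"travel":[36,13.5,60],"delta_rot":[0,0,-1],"gripper":0}
    - {"travel":[36,13.5,95],"delta_rot":[0,0,-1],"gripper":0}
    - {"travel":[36,13.5,115],"delta_rot":[0,0,-1],"gripper":0}
    - {"travel":[36,13.5,115],"delta_rot":[0,0,-1],"gripper":0}
    - {"travel":[36,13.5,115],"delta_rot":[0,0,-1],"gripper":0}

```text
time_s: 3.22
eef_pos: [0.5074, -0.1649, 0.1247]
ee_rot: [3.14, 0.0, 1.426]
force: [0.1, -0.3, 0.2]
opening: 1.002
```

Run:
```python
from h import *
s=monitor.sense(); print(s['time_s'],s['eef_pos'],s['ee_rot'],s['force'])
T=Twc('wrist'); p,d=vision.read_camera('wrist'); np.savez('w2.npz',p=p,d=d,T=T); save('w2.png',p)
c=vision.calibration('wrist')
v,u=np.mgrid[0:420,0:560]; m=cv2.undistortPoints(np.stack([u.ravel(),v.ravel()],1).astype(float)[:,None],np.array(c['mtx'],float),np.array(c['dist'],float))[:,0]
P=(np.c_[m,np.ones(len(m))]*d.reshape(-1,1))@T[:3,:3].T+T[:3,3]
z=P[:,2]; w=P[(z>.103)&(z<.118)&(abs(P[:,0]-.506)<.03)&(abs(P[:,1]+.165)<.035)&(d.ravel()>0)]
print(len(w),np.median(w[:,2]),cv2.minAreaRect(w[:,:2].astype(np.float32)))
a=-.226; L=P[:,:2]@np.array([[np.cos(a),-np.sin(a)],[np.sin(a),np.cos(a)]])
for n,lo,hi,xa,xb,ya,yb in(('collar',.066,.08,.50,.56,-.08,-.01),('block',.068,.082,.5,.65,.03,.13),('rod',.055,.066,.51,.55,-.02,.06),('tip',.045,.064,.50,.522,.02,.0715)):
    k=(z>lo)&(z<hi)&(L[:,0]>xa)&(L[:,0]<xb)&(L[:,1]>ya)&(L[:,1]<yb)
    if k.sum()>3: print(n,k.sum(),np.median(z[k]),np.percentile(L[k],[2,98],axis=0).round(4).tolist(),cv2.minAreaRect(P[k][:,:2].astype(np.float32))[2])
```

```text
3.225 [ 0.50741936 -0.1649497   0.12467489] [3.14020093e+00 2.92626541e-04 1.42556352e+00] [ 0.09439992 -0.25095571  0.15577762]
960 0.11056982319174884 ((0.5064700245857239, -0.16600584983825684), (0.039491910487413406, 0.00972339790314436), 81.39167785644531)
collar 1112 0.0709285345074596 [[0.5144, -0.062], [0.5471, -0.0339]] 77.59306335449219
block 8839 0.07428843500925522 [[0.5095, 0.0732], [0.6114, 0.0986]] 80.50794982910156
rod 1919 0.059255939449748635 [[0.5251, -0.0179], [0.5362, 0.0587]] 77.23197937011719
tip 119 0.05661911431925948 [[0.5163, 0.0642], [0.5219, 0.0715]] 73.85401153564453
```

View pics/w2.png

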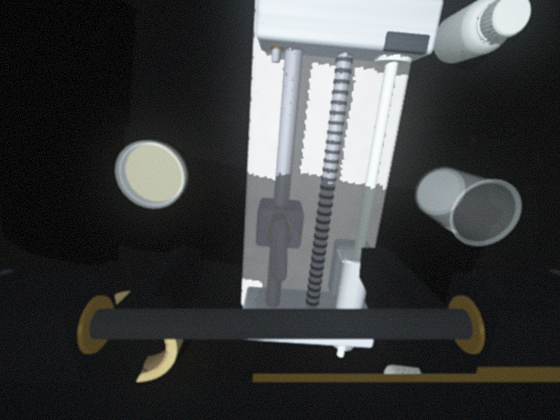

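>>> move_arm:
  motion:
    - {"travel":[-1,-1,20],"delta_rot":[0,0,0],"gripper":0}
    - {"travel":[-1,-1,41],"delta_rot":[0,0,0],"gripper":0}
    - {"travel":[-1,-1,41],"delta_rot":[0,0,0],"gripper":0.5}
    - {"travel":[-1,-1,41],"delta_rot":[0,0,0],"gripper":0.7}
    - {"travel":[-1,-1,41],"delta_rot":[0,0,0],"gripper":1}
    - {"travel":[-1,-1,41],"delta_rot":[0,0,0],"gripper":1}
    - {"travel":[-1,-1,41],"delta_rot":[0,0,0],"gripper":1}
    - {"travel":[-1,-1,41],"delta_rot":[0,0,0],"gripper":1}

```text
time_s: 4.28
eef_pos: [0.5057, -0.1651, 0.0828]
ee_rot: [3.142, -0.0, 1.426]
force: [-0.5, -0.4, -0.2]
opening: 0.344
```

>>> move_arm:
  motion:
    - {"travel":[0,0,0],"delta_rot":[0,0,0],"gripper":1}
    - {"travel":[0,0,0],"delta_rot":[0,0,0],"gripper":1}
    - {"travel":[0,0,0],"delta_rot":[0,0,0],"gripper":1}

```text
time_s: 4.65
eef_pos: [0.5061, -0.1652, 0.0827]
ee_rot: [3.141, 0.0, 1.426]
force: [1.4, 0.2, -1.9]
opening: 0.157
```

>>> move_arm:
  motion:
    - {"travel":[0,0,0],"delta_rot":[0,0,0],"gripper":1}
    - {"travel":[0,0,0],"delta_rot":[0,0,0],"gripper":1}
    - {"travel":[0,0,0],"delta_rot":[0,0,-4],"gripper":1}
    - {"travel":[0,0,0],"delta_rot":[0,0,-8],"gripper":1}
    - {"travel":[0,0,0],"delta_rot":[0,0,-8],"gripper":1}

```text
time_s: 5.28
eef_pos: [0.5059, -0.1651, 0.0829]
ee_rot: [3.141, 0.0, 1.565]
force: [2.1, -0.3, -0.9]
opening: 0.163
```

```bash
python3 -c "
from h import *
s=monitor.sense(); print(s['time_s'],s['eef_pos'],s['ee_rot'],s['force'],s['ft_torque'],s['opening'])"
```

```text
5.275 [ 0.5059312  -0.16513121  0.08285719] [3.14113608e+00 7.66391727e-05 1.56525490e+00] [ 2.12686806 -0.30348037 -0.94933147] [-0.0777499  -0.48661669 -0.0937158 ] 0.16342976206179688
```

>>> move_arm:
  motion:
    - {"travel":[0,0,0],"delta_rot":[0,0,-6],"gripper":1}
    - {"travel":[0,0,0],"delta_rot":[0,0,-12],"gripper":1}
    - {"travel":[0,0,-0.5],"delta_rot":[0,0,-18],"gripper":1}
    - {"travel":[0,0,-0.5],"delta_rot":[0,0,-24],"gripper":1}
    - {"travel":[0,0,-1],"delta_rot":[0,0,-30],"gripper":1}
    - {"travel":[0,0,-1],"delta_rot":[0,0,-36],"gripper":1}
    - {"travel":[0,0,-1],"delta_rot":[0,0,-36],"gripper":1}
    - {"travel":[0,0,-1],"delta_rot":[0,0,-36],"gripper":1}

```text
time_s: 6.28
eef_pos: [0.5053, -0.1653, 0.0837]
ee_rot: [-3.141, -0.0, 2.192]
force: [-0.4, -1.5, 0.9]
opening: 0.162
```

```bash
python3 -c "
from h import *
s=monitor.sense(); print(s['time_s'],s['eef_pos'],s['ee_rot'],s['force'],s['ft_torque'],s['opening'])
p,d=vision.read_camera('wrist'); save('w3.png',p)"
```

```text
6.275 [ 0.50528787 -0.1652874   0.08366128] [-3.14075785e+00 -3.43886622e-04  2.19219073e+00] [-0.3812852  -1.45229934  0.91505385] [-0.23925504  0.01967305 -0.07730498] 0.1617340582450066
```

View pics/w3.png

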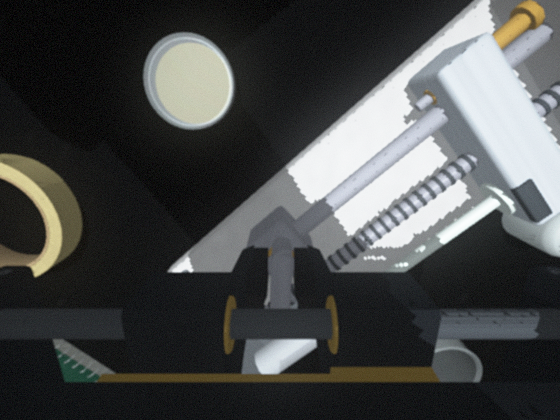

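>>> move_arm:
  motion:
    - {"travel":[3.3,3.7,0],"delta_rot":[0,0,0],"gripper":1}
    - {"travel":[10,11.2,0],"delta_rot":[0,0,0],"gripper":1}
    - {"travel":[18,20.2,0],"delta_rot":[0,0,0],"gripper":1}
    - {"travel":[26,29.2,0],"delta_rot":[0,0,0],"gripper":1}
    - {"travel":[34,38.2,0],"delta_rot":[0,0,0],"gripper":1}
    - {"travel":[42,47.2,0],"delta_rot":[0,0,0],"gripper":1}
    - {"travel":[46.3,52.4,0],"delta_rot":[0,0,0],"gripper":1}
    - {"travel":[46.3,52.4,0],"delta_rot":[0,0,0],"gripper":1}

```text
time_s: 7.32
eef_pos: [0.5214, -0.0956, 0.0837]
ee_rot: [3.141, -0.001, 2.195]
force: [-0.0, 2.8, 0.2]
opening: 0.16
```

```bash
cat > m.py <<'E'
from h import *
s=monitor.sense(); a=.226; y=np.array([np.sin(a),np.cos(a)]);x=np.array([np.cos(a),-np.sin(a)])
e=s['eef_pos'][:2]; f=s['force']; print(s['time_s'],'pump y',(e@y).round(4),'x',(e@x).round(4),'z',s['eef_pos'][2].round(4),'F y',(f[:2]@y).round(2),'x',(f[:2]@x).round(2),'z',f[2].round(2),'Tz',s['ft_torque'].round(3),'yaw',s['ee_rot'][2].round(3),'open',round(s['opening'],3))
E
python3 - <<'E'
import m
from h import *
T=Twc('wrist');p,d=vision.read_camera('wrist'); save('w4.png',p); np.savez('w4.npz',p=p,d=d,T=T)
c=vision.calibration('wrist')
v,u=np.mgrid[0:420,0:560]; q=cv2.undistortPoints(np.stack([u.ravel(),v.ravel()],1).astype(float)[:,None],np.array(c['mtx'],float),np.array(c['dist'],float))[:,0]
P=(np.c_[q,np.ones(len(q))]*d.reshape(-1,1))@T[:3,:3].T+T[:3,3]; z=P[:,2]
a=-.226; L=P[:,:2]@np.array([[np.cos(a),-np.sin(a)],[np.sin(a),np.cos(a)]])
for n,lo,hi,xa,xb,ya,yb in(('collar',.066,.078,.512,.55,0.0,.06),('block',.07,.08,.5,.65,.065,.13),('tip',.045,.064,.50,.522,.045,.0715)):
    k=(z>lo)&(z<hi)&(L[:,0]>xa)&(L[:,0]<xb)&(L[:,1]>ya)&(L[:,1]<yb)
    if k.sum()>3: print(n,k.sum(),np.median(z[k]),np.percentile(L[k],[2,98],axis=0).round(4).tolist())
E
```

```text
7.325 pump y 0.0237 x 0.5295 z 0.0837 F y 2.74 x -0.67 z 0.19 Tz [ 0.289 -0.097 -0.151] yaw 2.195 open 0.16
collar 902 0.07079446266549677 [[0.5136, 0.0138], [0.5356, 0.038]]
block 9314 0.0743249567303781 [[0.5077, 0.074], [0.61, 0.1023]]
tip 117 0.056562900024323765 [[0.5161, 0.0643], [0.5216, 0.0713]]
```

View pics/w4.png

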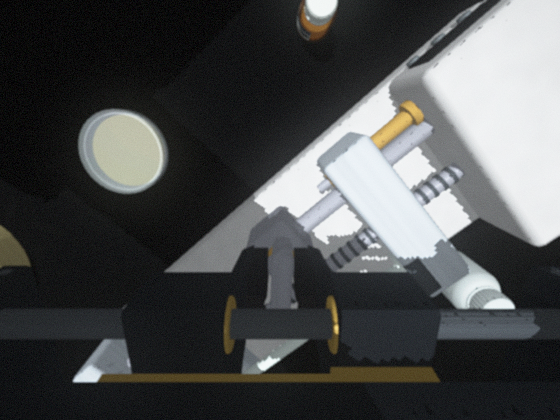

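>>> move_arm:
  motion:
    - {"travel":[3.3,3.7,0],"delta_rot":[0,0,0],"gripper":1}
    - {"travel":[6.6,7.5,0],"delta_rot":[0,0,0],"gripper":1}
    - {"travel":[9.9,11.2,0],"delta_rot":[0,0,0],"gripper":1}
    - {"travel":[12,13.5,0],"delta_rot":[0,0,0],"gripper":1}
    - {"travel":[13.2,15,0],"delta_rot":[0,0,0],"gripper":1}
    - {"travel":[13.9,15.8,0],"delta_rot":[0,0,0],"gripper":1}

```text
time_s: 8.12
eef_pos: [0.5258, -0.0763, 0.0837]
ee_rot: [-3.141, -0.0, 2.195]
force: [-2.2, -0.7, 0.3]
opening: 0.163
```

```bash
python3 m.py
```

```text
8.125 pump y 0.0435 x 0.5295 z 0.0837 F y -1.19 x -1.95 z 0.32 Tz [-0.294  0.224 -0.078] yaw 2.195 open 0.163
```

>>> move_arm:
  motion:
    - {"travel":[0.35,0.4,0],"delta_rot":[0,0,0],"gripper":1}
    - {"travel":[0.65,0.75,0],"delta_rot":[0,0,0],"gripper":1}

```text
time_s: 8.38
eef_pos: [0.526, -0.0755, 0.0837]
ee_rot: [-3.141, -0.0, 2.194]
force: [-1.7, -0.9, 0.3]
opening: 0.161
```

```bash
python3 m.py
```

```text
8.375 pump y 0.0443 x 0.5296 z 0.0837 F y -1.29 x -1.42 z 0.29 Tz [-0.244  0.264 -0.049] yaw 2.194 open 0.161
```

>>> move_arm:
  motion:
    - {"travel":[0.35,0.4,0],"delta_rot":[0,0,0],"gripper":1}
    - {"travel":[0.65,0.75,0],"delta_rot":[0,0,0],"gripper":1}

```text
time_s: 8.62
eef_pos: [0.5262, -0.0745, 0.0837]
ee_rot: [-3.141, -0.0, 2.194]
force: [-2.3, -2.4, 0.6]
opening: 0.157
```

```bash
python3 m.py
```

```text
8.625 pump y 0.0454 x 0.5295 z 0.0837 F y -2.88 x -1.74 z 0.6 Tz [-0.291  0.269 -0.107] yaw 2.194 open 0.157
```

>>> move_arm:
  motion:
    - {"travel":[0.35,0.4,0],"delta_rot":[0,0,0],"gripper":1}
    - {"travel":[0.65,0.75,0],"delta_rot":[0,0,0],"gripper":1}
    - {"travel":[1,1.1,0],"delta_rot":[0,0,0],"gripper":1}

```text
time_s: 9.0
eef_pos: [0.5266, -0.073, 0.0836]
ee_rot: [-3.141, -0.0, 2.194]
force: [-3.4, -2.0, 0.0]
opening: 0.158
```

```bash
python3 m.py
```

```text
9.0 pump y 0.0469 x 0.5295 z 0.0836 F y -2.73 x -2.85 z 0.03 Tz [-0.317  0.326 -0.043] yaw 2.194 open 0.158
```

>>> move_arm:
  motion:
    - {"travel":[0.35,0.4,0],"delta_rot":[0,0,0],"gripper":1}
    - {"travel":[0.65,0.75,0],"delta_rot":[0,0,0],"gripper":1}

```text
time_s: 9.25
eef_pos: [0.5268, -0.072, 0.0837]
ee_rot: [-3.141, -0.0, 2.194]
force: [-3.1, -2.6, 1.0]
opening: 0.159
```

```bash
python3 m.py
```

```text
9.25 pump y 0.0479 x 0.5296 z 0.0837 F y -3.22 x -2.43 z 1.03 Tz [-0.242  0.338 -0.091] yaw 2.194 open 0.159
```

>>> move_arm:
  motion:
    - {"travel":[0.35,0.4,0],"delta_rot":[0,0,0],"gripper":1}
    - {"travel":[0.65,0.75,0],"delta_rot":[0,0,0],"gripper":1}

```text
time_s: 9.5
eef_pos: [0.5271, -0.071, 0.0837]
ee_rot: [-3.141, -0.0, 2.194]
force: [-2.1, -1.3, 0.3]
opening: 0.158
```

```bash
python3 m.py
```

```text
9.5 pump y 0.0489 x 0.5296 z 0.0837 F y -1.77 x -1.75 z 0.32 Tz [-0.251  0.336 -0.049] yaw 2.194 open 0.158
```

```bash
cat > av.py <<'E'
from h import *
a=.226; y=np.array([np.sin(a),np.cos(a)]);A=[];
for i in range(6):
    s=monitor.sense(); A.append([s['eef_pos'][:2]@y*1000,s['force'][:2]@y,s['force'][:2]@np.array([np.cos(a),-np.sin(a)]),s['force'][2],*s['ft_torque'],s['ee_rot'][2]]); p,d=vision.read_camera('wrist')
A=np.array(A); print(s['time_s'],'ymm Fy Fx Fz T yaw',A.mean(0).round(3),'sd',A.std(0)[1].round(2))
E
python3 av.py
```

```text
9.75 ymm Fy Fx Fz T yaw [48.934 -1.71  -2.475  0.06  -0.199  0.34  -0.084  2.194] sd 0.5
```

>>> move_arm:
  motion:
    - {"travel":[0.35,0.4,0],"delta_rot":[0,0,0],"gripper":1}
    - {"travel":[0.65,0.75,0],"delta_rot":[0,0,0],"gripper":1}

```text
time_s: 10.05
eef_pos: [0.5273, -0.0701, 0.0836]
ee_rot: [-3.141, -0.0, 2.194]
force: [-2.6, -1.4, 0.6]
opening: 0.158
```

```bash
python3 av.py
```

```text
10.3 ymm Fy Fx Fz T yaw [49.874 -1.877 -2.85   0.156 -0.219  0.367 -0.075  2.194] sd 0.39
```

>>> move_arm:
  motion:
    - {"travel":[0.35,0.4,0],"delta_rot":[0,0,0],"gripper":1}
    - {"travel":[0.65,0.75,0],"delta_rot":[0,0,0],"gripper":1}

```text
time_s: 10.6
eef_pos: [0.5275, -0.0693, 0.0837]
ee_rot: [-3.141, 0.0, 2.195]
force: [-3.8, -2.5, 0.2]
opening: 0.16
```

```bash
python3 av.py
```

```text
10.85 ymm Fy Fx Fz T yaw [ 5.0721e+01 -2.7720e+00 -2.9760e+00  4.0000e-03 -3.5200e-01  4.6700e-01
 -9.3000e-02  2.1940e+00] sd 0.41
```

>>> move_arm:
  motion:
    - {"travel":[0.35,0.4,0],"delta_rot":[0,0,0],"gripper":1}
    - {"travel":[0.65,0.75,0],"delta_rot":[0,0,0],"gripper":1}

```text
time_s: 11.15
eef_pos: [0.5277, -0.0684, 0.0837]
ee_rot: [-3.141, 0.0, 2.195]
force: [-3.8, -4.1, 0.1]
opening: 0.16
```

```bash
python3 av.py
```

```text
11.4 ymm Fy Fx Fz T yaw [51.606 -4.006 -3.203  0.156 -0.57   0.527 -0.086  2.195] sd 0.42
```

>>> move_arm:
  motion:
    - {"travel":[0.3,0.4,0],"delta_rot":[0,0,0],"gripper":1}
    - {"travel":[0.3,0.4,0],"delta_rot":[0,0,0],"gripper":1}

```text
time_s: 11.7
eef_pos: [0.5278, -0.068, 0.0837]
ee_rot: [-3.141, 0.0, 2.195]
force: [-4.6, -3.6, 0.1]
opening: 0.16
```

```bash
python3 av.py; python3 -c "
from h import *
p,d=vision.read_camera('wrist'); save('w5.png',cv2.resize(p[100:280,200:440],None,fx=3,fy=3,interpolation=cv2.INTER_CUBIC))"
```

```text
11.95 ymm Fy Fx Fz T yaw [51.953 -4.437 -3.063  0.243 -0.641  0.581 -0.073  2.195] sd 0.55
```

View pics/w5.png

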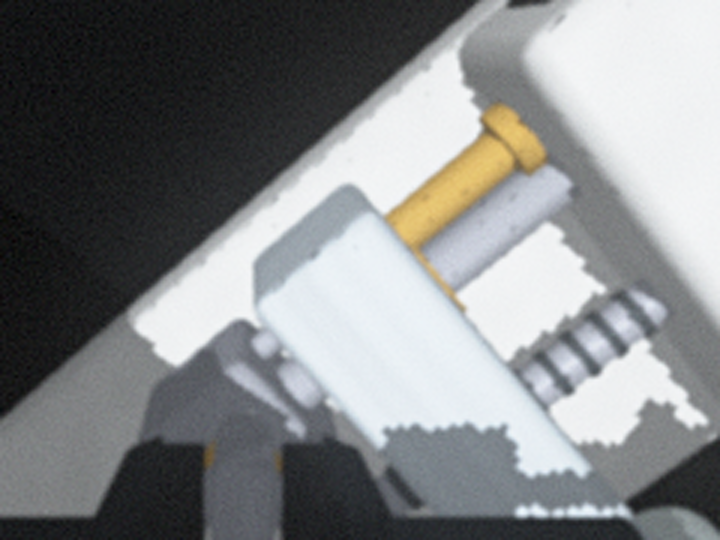

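>>> move_arm:
  motion:
    - {"travel":[0.3,0.3,0],"delta_rot":[0,0,0],"gripper":1}
    - {"travel":[0.6,0.7,0],"delta_rot":[0,0,0],"gripper":1}

```text
time_s: 12.3
eef_pos: [0.5279, -0.0675, 0.0836]
ee_rot: [-3.14, 0.001, 2.195]
force: [-4.9, -6.1, 0.8]
opening: 0.157
```

```bash
python3 av.py
```

```text
12.55 ymm Fy Fx Fz T yaw [52.582 -5.728 -3.392  0.519 -0.835  0.61  -0.101  2.195] sd 0.79
```

>>> move_arm:
  motion:
    - {"travel":[0,0,0],"delta_rot":[0,0,4],"gripper":1}
    - {"travel":[0,0,0.3],"delta_rot":[0,0,8],"gripper":1}
    - {"travel":[0,0,0.3],"delta_rot":[0,0,12],"gripper":1}
    - {"travel":[0,0,0.3],"delta_rot":[0,0,12],"gripper":1}

```text
time_s: 13.1
eef_pos: [0.5281, -0.0673, 0.0834]
ee_rot: [-3.141, 0.001, 1.985]
force: [-4.2, -4.3, 0.2]
opening: 0.165
```

```bash
python3 av.py
```

```text
13.35 ymm Fy Fx Fz T yaw [52.739 -5.151 -2.706  0.365 -0.742  0.544  0.056  1.986] sd 0.36
```

>>> move_arm:
  motion:
    - {"travel":[0,0,0],"delta_rot":[0,0,4],"gripper":1}
    - {"travel":[0,0,0.3],"delta_rot":[0,0,8],"gripper":1}
    - {"travel":[0,0,0.3],"delta_rot":[0,0,12],"gripper":1}
    - {"travel":[0,0,0.5],"delta_rot":[0,0,16],"gripper":1}
    - {"travel":[0,0,0.5],"delta_rot":[0,0,20],"gripper":1}
    - {"travel":[0,0,0.5],"delta_rot":[0,0,20],"gripper":1}

```text
time_s: 14.15
eef_pos: [0.5285, -0.0672, 0.083]
ee_rot: [3.141, 0.001, 1.637]
force: [-2.7, -3.9, -0.7]
opening: 0.159
```

```bash
python3 av.py
```

```text
14.4 ymm Fy Fx Fz T yaw [52.955 -4.844 -1.443 -0.933 -0.759  0.36   0.084  1.638] sd 0.66
```

>>> move_arm:
  motion:
    - {"travel":[0,0,0],"delta_rot":[0,0,4],"gripper":1}
    - {"travel":[0,0,0.3],"delta_rot":[0,0,8],"gripper":1}
    - {"travel":[0,0,0.3],"delta_rot":[0,0,12],"gripper":1}
    - {"travel":[0,0,0.5],"delta_rot":[0,0,15],"gripper":1}
    - {"travel":[0,0,0.5],"delta_rot":[0,0,18],"gripper":1}
    - {"travel":[0,0,0.5],"delta_rot":[0,0,18],"gripper":1}
    - {"travel":[0,0,0.5],"delta_rot":[0,0,18],"gripper":1}

```text
time_s: 15.32
eef_pos: [0.5289, -0.0672, 0.0827]
ee_rot: [3.14, 0.0, 1.324]
force: [-1.4, -4.5, -1.0]
opening: 0.161
```

```bash
python3 av.py
python3 - <<'E'
from h import *
p,d=vision.read_camera('wrist'); save('w6.png',cv2.resize(p[60:300,170:420],None,fx=2.4,fy=2.4,interpolation=cv2.INTER_CUBIC))
E
```

```text
15.575 ymm Fy Fx Fz T yaw [53.045 -5.105  0.218 -1.149 -0.866  0.127  0.106  1.324] sd 0.5
```

View pics/w6.png

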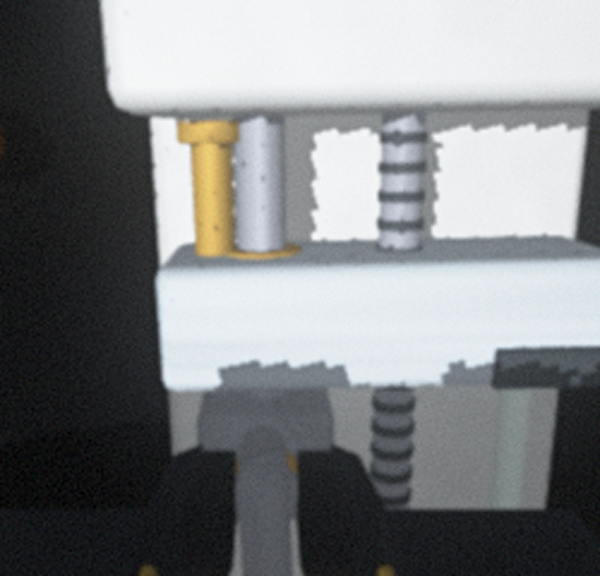

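>>> move_arm:
  motion:
    - {"travel":[0,0,0],"delta_rot":[0,0,3],"gripper":1}
    - {"travel":[0,0,0],"delta_rot":[0,0,3],"gripper":1}
    - {"travel":[0,0,0],"delta_rot":[0,0,3],"gripper":1}

```text
time_s: 16.05
eef_pos: [0.5289, -0.0672, 0.0826]
ee_rot: [3.14, 0.0, 1.271]
force: [-0.4, -4.4, -2.2]
opening: 0.163
```

```bash
python3 av.py
```

```text
16.3 ymm Fy Fx Fz T yaw [53.044 -5.174  0.428 -1.7   -0.868  0.088  0.147  1.271] sd 0.57
```

>>> move_arm:
  motion:
    - {"travel":[0,0,0],"delta_rot":[0,0,0],"gripper":0.7}
    - {"travel":[0,0,0],"delta_rot":[0,0,0],"gripper":0.5}
    - {"travel":[0,0,0],"delta_rot":[0,0,0],"gripper":0.5}
    - {"travel":[0,0,0],"delta_rot":[0,0,0],"gripper":0.5}
    - {"travel":[0,0,-20],"delta_rot":[0,0,0],"gripper":0.5}
    - {"travel":[0,0,-50],"delta_rot":[0,0,0],"gripper":0.5}
    - {"travel":[-20,0,-90],"delta_rot":[0,0,0],"gripper":0.5}
    - {"travel":[-40,0,-120],"delta_rot":[0,0,0],"gripper":0.5}

```text
time_s: 17.35
eef_pos: [0.5167, -0.1052, 0.2042]
ee_rot: [3.14, -0.0, 1.27]
force: [0.3, -0.6, -0.4]
opening: 0.5
```

>>> move_arm:
  motion:
    - {"travel":[-30,0,-10],"delta_rot":[0,0,0],"gripper":0.5}
    - {"travel":[-60,0,-10],"delta_rot":[0,0,0],"gripper":0.5}
    - {"travel":[-60,0,-10],"delta_rot":[0,0,0],"gripper":0.5}
    - {"travel":[-60,0,-10],"delta_rot":[0,0,0],"gripper":0.5}

```text
time_s: 17.85
eef_pos: [0.4985, -0.1617, 0.2122]
ee_rot: [-3.141, -0.001, 1.269]
force: [0.9, 1.0, -0.6]
opening: 0.502
```

Run:
```python
from h import *
print(monitor.sense()['time_s'])
c=vision.calibration('wrist'); T=Twc('wrist'); p,d=vision.read_camera('wrist')
v,u=np.mgrid[0:420,0:560]; q=cv2.undistortPoints(np.stack([u.ravel(),v.ravel()],1).astype(float)[:,None],np.array(c['mtx'],float),np.array(c['dist'],float))[:,0]
P=(np.c_[q,np.ones(len(q))]*d.reshape(-1,1))@T[:3,:3].T+T[:3,3]; z=P[:,2]
a=-.226; L=P[:,:2]@np.array([[np.cos(a),-np.sin(a)],[np.sin(a),np.cos(a)]])
for n,lo,hi,xa,xb,ya,yb in(('wing',.103,.118,.5,.56,0.02,.09),('collar',.066,.0725,.512,.55,0.02,.069),('block',.07,.08,.5,.65,.0705,.13)):
    k=(z>lo)&(z<hi)&(L[:,0]>xa)&(L[:,0]<xb)&(L[:,1]>ya)&(L[:,1]<yb)
    if k.sum()>3: print(n,k.sum(),np.median(z[k]),np.percentile(L[k],[2,98],axis=0).round(4).tolist(),cv2.minAreaRect(P[k][:,:2].astype(np.float32)))
r=nets.spot_in('stop_collar','wrist'); print(r[:1])
save('w7.png',cv2.resize(p[0:300,180:460],None,fx=2,fy=2,interpolation=cv2.INTER_CUBIC))
```

```text
17.85
wing 644 0.11040784740975726 [[0.5259, 0.0329], [0.5354, 0.0694]] ((0.5287044644355774, -0.06864258646965027), (0.03937387466430664, 0.00994916632771492), 75.70915985107422)
collar 733 0.07090439286627043 [[0.5143, 0.0369], [0.5471, 0.0655]] ((0.5287381410598755, -0.0688636302947998), (0.030031943693757057, 0.03395313024520874), 77.07432556152344)
block 4710 0.0742718149901247 [[0.5092, 0.0736], [0.6114, 0.1022]] ((0.5661969780921936, -0.039773549884557724), (0.030239539220929146, 0.10821835696697235), 77.01944732666016)
[{'centre': [0.5004, 0.2188], 'p': 0.79}]
```

View pics/w7.png

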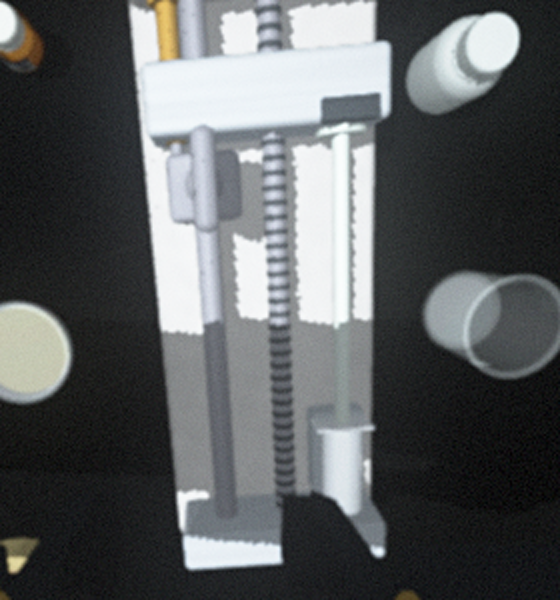

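```bash
python3 -c "
from rig import workorder; print(workorder.job_done())"
```

```text
the job is handed in; nothing more can be done
None
```

I loosened the wing screw by about 44°, slid the collar about 99 mm along the rod onto the stud's spring tip, and tightened the screw again. Then I released it, backed the gripper clear and handed the job in at about 18 s. The hand-in gives no verdict.

Last checks before hand-in:
- **Screw:** the wing measured about −0.02 rad relative to the rod, so it is tight. The tool torque at the end of tightening was about 0.15 N m.
- **Collar:** its face is about 2 mm past the tip's rest position. That is roughly 3–4 N on the spring, which fits the 5.7 N I pushed with less about 1.8 N of sliding friction. With the gripper off I could not read the contact force directly.
- **Pusher block:** it measured within about 0.3 mm of its first position, which is about what the camera can resolve.
- **Bystanders:** I saw no contact with any of them and the arm never went near them, but I did not re-measure their positions.

No check failed. During the slide single force readings scattered by about 1 N, so I averaged them to find the contact.

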